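Take the test plate out of the clamp fixture

ROBOT

A 6-joint arm with a two-finger parallel gripper is mounted at the origin on the work surface. World frame = base frame: x ahead of the robot, y to its left, z up, the work surface at z = 0. Lengths are in m, angles in rad, forces in N, time in s.
With the tool pointing down it reaches from about 0.35 to 0.925 m from the base axis. Payload 6.4 kg.
Tool frame: the origin (TCP) lies midway between the tips of the shut fingers; the grasp point (between the pads) lies 19 mm behind it; z points along the fingers, y is the line along which they close (so a half turn about z gives the same grasp; the last joint's range is limited). The gripper opens to 85 mm and grips with 20 to 120 N. Pads are 22 mm wide; open, the fingers measure 114 mm over their backs; the gripper's body (76 mm by 85 mm) begins 54 mm behind the grasp point. The pads swing forward as they close: fully open they stand 13 mm farther back than shut.
Start: joints at [-1.323, 0.245, 1.558, -0, 1.339, -0.174], TCP at [0.266, -0.593, 0.231] pointing down, gripper open.
Joint ranges: [-3.13, 3.13], [-1.02, 2.26], [0.13, 2.54], [-0.95, 4.09], [0.21, 2.88], [-2.74, 2.74]. Speed limits (rad/s): [2.57, 2.57, 3.14, 3.14, 3.14, 3.14].

INTERFACE

Orientations are given as a 3x3 rotation matrix whose columns are the frame's x, y, z axes.
In Python, from workcell import * gives the robot as it stands.
- The arm moves only by the tool drive_tool, never from a script. Its argument "deltas" is a list of rows, each an object of numbers: "x", "y", "z": the shift along the tool's x, y, z in m; "ax", "ay", "az": the turn, a rotation vector about the tool's x, y, z in rad. A call has 1 to 20 rows; each row is the pose to reach, as a shift and turn from the pose commanded when the call began, along the tool's axes at that moment; what a row does not reach only later rows make up. A row lasts 1/8 s, in which the tool goes at most 62.5 mm and 10.7 degrees, less where a joint would pass 70% of its speed; a pose out of reach is approached as far as the arm can. A call with a gripper value outside its range is refused whole. "grip" is the closure, from 0 (fully open) to 1 (shut), set as the call begins (left out, the last holds). The fingers move at their own pace and stop on an object; "grip_force" is the grip in N (left out, the last holds). Time passes only in rows, so rows that repeat a pose let the fingers close. It gives the time, the measured TCP pose, the force, the opening and the grip force at its end, in the units of the state.
- observe(): the state, without advancing time (a new reading comes with each control period).
- capture(name): name is "scene" or "side" or "wrist"; returns the picture (384x512x3 uint8, blue, green, red); there is no depth.
- get_calibration(name): a dict with "mtx" (3x3 intrinsics, pixels), "world_from_camera" (4x4, takes a point from camera to world coordinates). Camera axes: x right, y up, looking along -z (the intrinsics and any distortion apply to the point x, -y, -z); pixel columns grow to the right and rows downward; lengths in m; the calibration is good to about 2 mm. A picture is of the moment at which its call begins: read the wrist's pose just before it. get_calibration takes no time and is no camera call; for the wrist camera it gives the pose at the moment of the call.
- job_done(): hands the job in; it is judged then, once.
Trained networks look in the newest picture that a camera, given by its name, has taken for a name from the list of things; names that differ only in an ending like _2 or _b are one class to them, and where a whole thing is asked for, a point or a joint stands for the part that bears it (a point fixed in the world has none). Each returns a list of dicts, best first, with "p" (0 to 1); they miss things now and then, are a little off and sometimes report something else, mostly with a low value. They report only what shows in the picture. A call takes as long as a camera call. They do not tell look-alikes from the thing itself.
- masks_of(label, camera): "pixels" (384x512 bool, what is visible of it).
- place_of(label, camera): "at" ([x, y, z] in m, in the coordinates of the camera as it stood for that picture, good to about 4 mm: a listed point, or the origin of a listed thing).
The state is a dict: "time_s": time; "qpos": joint angles; "joint_velocities": joint speeds; "tau": joint torques, N m; "eef_pos": TCP position; "eef_rot": TCP orientation; "contact_force": force on the tool from outside, world axes, zero at the start; "torque": the same for the moment, N m; "finger_gap": opening from 0.0 (shut) to 1.0 (fully open); "gripper_force": force on a finger pad.
Only numpy, scipy, OpenCV 4.12 (cv2) and the standard library are available. Lean on these libraries where they do the work, as an engineer would, in place of code of your own. Each camera call takes 0.05 s, during which the arm holds its last target. There are 200 camera calls.

TASK

Swing the clamp bar of the fixture up and over until it leans open by itself, then slide the white test plate straight out of its channel. Lay it down flat, not dropped, on the inspection stand, centred across both ribs with its length square to them; leave the bar open and do not disturb the bottles.

Things in the scene. Friction and masses are not known exactly. Their poses are not given: they have to be found in the camera images.
- fixture: Fixed aluminium clamp fixture, 120 (its x) x 90 (its y) x 54 mm high; origin at the centre of its underside, z up. A channel 54 mm wide runs along its x, floor 42 mm above the origin, closed by a stop at the +x end and open at the -x end; lips 4 mm thick, underside 50 mm up, overhang both edges of the plate by 3 mm, so the plate only comes out by sliding along the fixture's -x. With the plate's far end at the stop, at least 110 mm of travel frees it.
- bar (a joint): Angle of the dark steel clamp bar that crosses over the channel: 0 shut (level), about 1.57 upright, 1.85 at its open stop. It swings freely under its own weight (0.18 kg): let go short of upright it falls shut, let go past about 1.7 it leans open by itself. When shut, a tooth under the bar stands in the plate's window and blocks the plate; the tooth leaves the plate within the first 0.2 rad.
- bar_grip (a point): Point on the axis of the bar's black rubber sleeve, where it is taken: a round grip 18 mm in diameter and 62 mm long at the bar's free end; this point is 130 mm from the hinge axis, the sleeve runs from 90 to 152 mm. When shut it lies 64 mm above the table and 85 mm from the fixture's centre on its -y side. Its axes move with the bar: x is parallel to the hinge, y runs along the bar towards the hinge.
- bar_hinge (a point): Hinge axis of the bar at its middle, 64 mm above the table, 45 mm from the fixture's centre on its +y side. The hinge axis is parallel to the fixture's x; on opening, the bar's free end rises and goes over towards the fixture's +y.
- plate_center (a point): Centre of the white plastic test plate, 170 (its x) x 50 (its y) x 6 mm thick, about 75 g, with a 26 x 22 mm window through it 35 mm from the centre towards its +x end. It lies in the fixture's channel with its axes along the fixture's; 61 mm of its -x end stands out free of the fixture, its underside 42 mm above the table, where it can be taken across its 50 mm width.
- plate: The same plate: this origin too is its centre, same axes.
- stand: Fixed inspection stand: a dark grey plastic base 150 (its x) x 110 (its y) x 6 mm with two upright dark steel ribs, each 8 mm thick and 90 mm long along y, at x = -30 and +30 mm, rib tops 30 mm above the origin. Origin at the centre of its underside, z up. The plate is to lie across both ribs, its length along the stand's x (either way round).
- bottle1: Loose white bottle with a green cap, 56 mm in diameter, 95 mm tall; a bystander. Origin at the centre of its underside.
- bottle2: A like bottle; a bystander.
- bottle3: A like bottle; a bystander.
Things that resemble listed ones, but are neither listed nor needed, are in the scene too. Of the things like the fixture, leave any that is orange, pink or red; of the rest the larger one is meant.

How it is judged:
On the way, in this order (a step that is already met when the one before it is completed fails the run):
1. the bar is swung up past 1.3 rad with the plate still home in its channel (value of joint bar above 1.3 rad and x of plate_center in the frame of fixture above -0.06 m), for 0.2 s.
2. the plate is slid clear of the channel, the bar still up (value of joint bar above 1.3 rad and x of plate_center in the frame of fixture below -0.143 m).
At the end, for the whole second after the job is handed in: The plate lies released and at rest, flat (within 4 degrees) on both ribs of the stand, right way or other way round, its centre within 30 mm of the stand's centre along the stand's x and 25 mm along its y, its length within 15 degrees of the stand's x; the clamp bar is left open (beyond 1.5 rad) (x of plate_center in the frame of stand between -0.03 and 0.03 m and y of plate_center in the frame of stand between -0.025 and 0.025 m and z of plate_center in the frame of stand between 0.029 and 0.037 m and angle between plate_center's own z axis and vertical below 0.07 rad and angle between the x axis of plate and the x axis of stand, either way round below 0.26 rad and linear speed of plate below 0.02 m/s and value of joint bar above 1.5 rad); the robot touches nothing.
It fails at once if the plate is dropped: out of the fingers it falls faster than 0.7 m/s (about 25 mm of free fall) (linear speed of plate above 0.7 m/s and contact force between plate and the fingers below 0.01 N).
It fails at once if a bottle is moved by more than 25 mm or knocked over (distance of any of bottle1, bottle2, bottle3 from where it was at the start of the episode above 0.025 m or angle between any of bottle1, bottle2, bottle3's own z axis and vertical above 0.5 rad).
It also fails if it takes over 56 s, if anything falls off the work surface, if the arm or the gripper's body presses on something with over 40 N, if the wrist force passes 120 N, or if a joint passes its speed limit or range.

## Working session

There is one attempt and no reset: what is moved stays moved. The work goes in short steps, Python scripts to look and compute and a tool call to move; the robot and the scene stay as the last step left them, time stands still between calls to the robot, and variables do not carry over. Pictures are saved under pics/ and viewed, at most 10 in all, crops included, and the job is handed in when it is done.

Besides the shell and the picture viewer there is one more tool, called after "Call:" by a JSON object that holds its "method" and its "body", one argument or row to a line. drive_tool: Moves the arm, as the interface text tells. Its arguments: {"type":"object","properties":{"deltas":{"type":"array"},"grip":{"type":"number"},"grip_force":{"type":"number"}},"required":["deltas"]}

```bash
mkdir -p pics; cat > h.py <<'E'
from workcell import *
import numpy as np, cv2
np.set_printoptions(precision=4,suppress=True)
def W(cam,p):
    T=np.array(get_calibration(cam)["world_from_camera"]);return T[:3,:3]@np.array(p)+T[:3,3]
def proj(cam,P):
    c=get_calibration(cam);T=np.linalg.inv(np.array(c["world_from_camera"]));q=T[:3,:3]@np.array(P)+T[:3,3]
    q=np.array([q[0],-q[1],-q[2]]);u=np.array(c["mtx"])@q;return u[:2]/u[2]
def look(cam,labels,n=4):
    for l in labels:
        for d in place_of(l,cam)[:n]:
            w=W(cam,d["at"]);print(cam,l,round(d["p"],2),w,proj(cam,w).round())
E
python3 - <<'E'
from h import *
print(observe())
a=capture("scene");b=capture("side")
cv2.imwrite("pics/a.png",a);cv2.imwrite("pics/b.png",b)
L=["fixture","bar_grip","bar_hinge","plate_center","stand","bottle1"]
look("scene",L);look("side",L)
E
```

```text
{'time_s': 0.0, 'qpos': array([-1.3231,  0.2458,  1.5591,  0.    ,  1.3387, -0.1741]), 'joint_velocities': array([ 0.0005,  0.0007, -0.0009,  0.0004,  0.0014, -0.    ]), 'tau': array([  0.0013, -42.9498, -32.6129,  -0.    ,   0.0053,  -0.    ]), 'eef_pos': array([ 0.266 , -0.5925,  0.2302]), 'eef_rot': array([[ 0.9124,  0.4094, -0.0004],
       [ 0.4094, -0.9124,  0.0019],
       [ 0.0004, -0.0019, -1.    ]]), 'contact_force': array([-0.3593,  0.0852,  0.1433]), 'torque': array([0.0352, 0.0307, 0.0311]), 'gripper_force': 0.0, 'finger_gap': 0.9997223413476929}
scene fixture 0.92 [ 0.4674 -0.3791 -0.0018] [204. 152.]
scene fixture 0.89 [ 0.7331 -0.2108 -0.0025] [155. 200.]
scene fixture 0.88 [ 0.5285 -0.2023  0.0033] [216. 177.]
scene fixture 0.7 [ 0.741  -0.4033  0.    ] [127. 173.]
scene bar_grip 0.81 [ 0.447  -0.2181  0.0624] [234. 152.]
scene bar_grip 0.68 [ 0.6762 -0.2231  0.0492] [169. 177.]
scene bar_grip 0.59 [ 0.2372 -0.2279  0.0651] [283. 132.]
scene bar_grip 0.56 [ 0.6617 -0.436   0.0652] [143. 144.]
scene bar_hinge 0.9 [ 0.3664 -0.2032  0.0662] [257. 145.]
scene bar_hinge 0
[... 752 characters left out ...]
2 -0.2168  0.0675] [307. 162.]
side bar_grip 0.43 [ 0.6606 -0.4313  0.0661] [277. 128.]
side bar_grip 0.42 [ 0.3935 -0.3731  0.0506] [329. 150.]
side bar_hinge 0.94 [ 0.7858 -0.3856  0.0619] [249. 128.]
side bar_hinge 0.93 [ 0.5729 -0.1962  0.0643] [276. 158.]
side bar_hinge 0.93 [ 0.4976 -0.3778  0.0495] [307. 144.]
side bar_hinge 0.73 [ 0.7606 -0.1938  0.0468] [236. 152.]
side plate_center 0.46 [ 0.5207 -0.1669  0.0476] [286. 168.]
side stand 0.65 [0.5656 0.2585 0.0013] [230. 241.]
side stand 0.19 [0.7481 0.2031 0.0017] [192. 217.]
side bottle1 0.89 [0.7734 0.0298 0.0038] [209. 188.]
side bottle1 0.67 [0.7461 0.2033 0.002 ] [193. 217.]
side bottle1 0.6 [ 0.5532  0.4777 -0.0043] [201. 292.]
```

View pics/a.png

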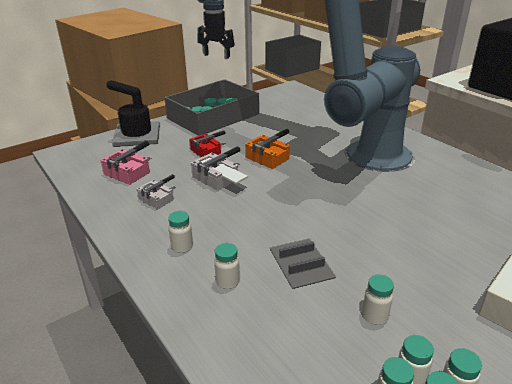

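View pics/b.png

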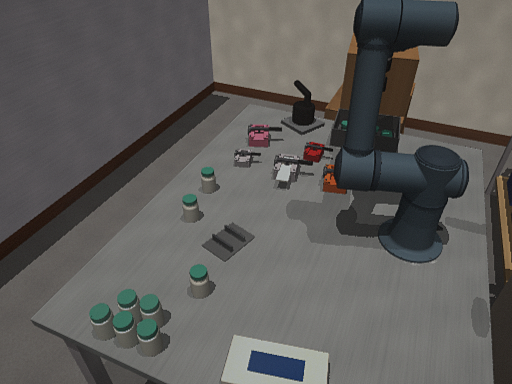

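The scene picture shows the plain aluminium, larger fixture at about (215,170), with its white plate sticking out at (232,175). The stand is at (302,263). The bottles near it are at (180,232), (227,266) and (377,300). The side picture agrees: fixture (287,168), stand (228,240). The networks' fixture at (0.528,-0.204) matches both, and its +y axis is about 0.167 rad from world x.

Call:
{"method": "drive_tool", "body": {
  "deltas": [
    {"x": 0.05, "y": -0.04, "z": 0.005, "az": 0.05},
    {"x": 0.1, "y": -0.085, "z": 0.01, "az": 0.1},
    {"x": 0.15, "y": -0.125, "z": 0.015, "az": 0.15},
    {"x": 0.2, "y": -0.17, "z": 0.02, "az": 0.2},
    {"x": 0.25, "y": -0.21, "z": 0.025, "az": 0.255},
    {"x": 0.29, "y": -0.245, "z": 0.03, "az": 0.255},
    {"x": 0.318, "y": -0.268, "z": 0.03, "az": 0.255},
    {"x": 0.318, "y": -0.268, "z": 0.03, "az": 0.255},
    {"x": 0.318, "y": -0.268, "z": 0.03, "az": 0.255},
    {"x": 0.318, "y": -0.268, "z": 0.03, "az": 0.255},
    {"x": 0.318, "y": -0.268, "z": 0.03, "az": 0.255},
    {"x": 0.318, "y": -0.268, "z": 0.03, "az": 0.255}
  ],
  "grip": 0,
  "grip_force": 30
}}

```text
validation failed for argument at $.de...
```

```bash
python3 - <<'E'
from h import *
s=observe();print(s["eef_pos"],s["eef_rot"],s["qpos"],s["time_s"])
a=capture("wrist");cv2.imwrite("pics/c.png",a)
look("wrist",["fixture","bar_grip","bar_hinge","plate_center"])
E
```

```text
[ 0.2661 -0.5931  0.2313] [[ 0.9124  0.4094  0.    ]
 [ 0.4094 -0.9124 -0.    ]
 [ 0.      0.     -1.    ]] [-1.3231  0.2451  1.5578  0.      1.3387 -0.1741] 0.7
```

View pics/c.png

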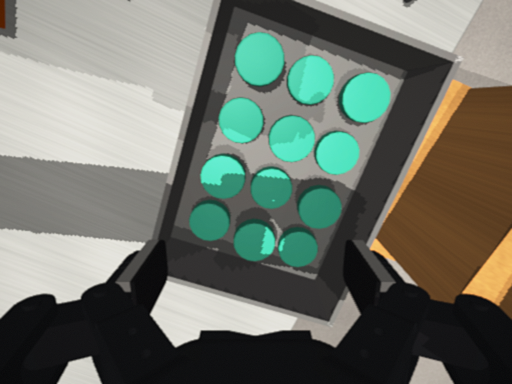

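The picture shows only the bottle tray under the gripper, because the move was refused. I'll retry with all six keys in each row.

Call:
{"method": "drive_tool", "body": {
  "deltas": [
    {"x": 0.05, "y": -0.04, "z": 0.005, "ax": 0, "ay": 0, "az": 0.05},
    {"x": 0.1, "y": -0.085, "z": 0.01, "ax": 0, "ay": 0, "az": 0.1}
  ],
  "grip": 0,
  "grip_force": 30
}}

```text
time_s: 1.2
eef_pos: [0.3202, -0.4797, 0.2216]
eef_rot: [[0.95, 0.313, 0.0], [0.313, -0.95, -0.0], [0.0, 0.0, -1.0]]
contact_force: [-0.0, -0.6, 1.2]
finger_gap: 1.003
gripper_force: 0.0
```

Call:
{"method": "drive_tool", "body": {
  "deltas": [
    {"x": 0.04, "y": -0.042, "z": 0.004, "ax": 0, "ay": 0, "az": 0.05},
    {"x": 0.08, "y": -0.084, "z": 0.008, "ax": 0, "ay": 0, "az": 0.1},
    {"x": 0.12, "y": -0.126, "z": 0.012, "ax": 0, "ay": 0, "az": 0.15},
    {"x": 0.16, "y": -0.168, "z": 0.016, "ax": 0, "ay": 0, "az": 0.15},
    {"x": 0.2, "y": -0.207, "z": 0.02, "ax": 0, "ay": 0, "az": 0.15},
    {"x": 0.2, "y": -0.207, "z": 0.02, "ax": 0, "ay": 0, "az": 0.15},
    {"x": 0.2, "y": -0.207, "z": 0.02, "ax": 0, "ay": 0, "az": 0.15}
  ]
}}

```text
time_s: 2.08
eef_pos: [0.4442, -0.2213, 0.202]
eef_rot: [[0.985, 0.171, 0.0], [0.171, -0.985, -0.001], [0.0, 0.001, -1.0]]
contact_force: [0.8, 0.2, -1.2]
finger_gap: 1.002
gripper_force: 0.0
```

```bash
python3 - <<'E'
from h import *
s=observe();print(s["eef_pos"],s["eef_rot"],s["qpos"],s["time_s"])
a=capture("wrist");cv2.imwrite("pics/d.png",a)
look("wrist",["fixture","bar_grip","bar_hinge","plate_center"])
E
```

```text
[ 0.4442 -0.2213  0.202 ] [[ 0.9852  0.1713  0.0002]
 [ 0.1713 -0.9852 -0.0007]
 [ 0.0001  0.0007 -1.    ]] [-0.691  -0.0928  1.9711 -0.0004  1.2627  0.7078] 2.075
wrist fixture 0.9 [ 0.4594 -0.3756 -0.002 ] [385. 173.]
wrist fixture 0.71 [ 0.5279 -0.2036 -0.0032] [252.  87.]
wrist fixture 0.58 [ 0.3151 -0.2059  0.0004] [226. 260.]
wrist bar_grip 0.89 [ 0.3918 -0.3807  0.0501] [391. 245.]
wrist bar_grip 0.88 [ 0.4403 -0.2174  0.0672] [250. 182.]
wrist bar_hinge 0.93 [ 0.3637 -0.2     0.0623] [222. 248.]
wrist bar_hinge 0.8 [ 0.4964 -0.3766  0.0462] [417. 149.]
wrist bar_hinge 0.63 [ 0.5723 -0.2026  0.0633] [259.  29.]
wrist plate_center 0.57 [ 0.5194 -0.1695  0.047 ] [214.  88.]
```

View pics/d.png

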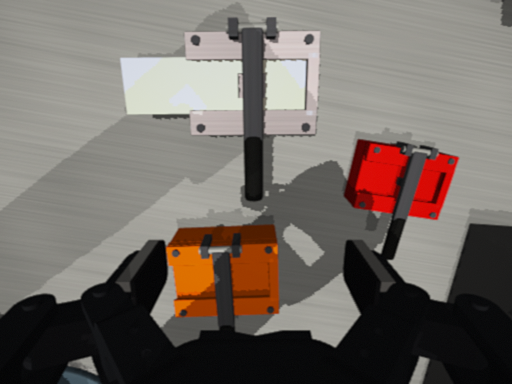

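The wrist picture shows the target fixture at (252,85), its plate extending left to (122,87), and the sleeve from about (253,138) to (254,198). The bar lies nearly along the image's vertical, so the yaw is right. Next I intersect the sleeve pixels with its height.

```bash
cat >> h.py <<'E'
def ray(cam,uv,z):
    c=get_calibration(cam);T=np.array(c["world_from_camera"]);q=np.linalg.inv(np.array(c["mtx"]))@[uv[0],uv[1],1]
    d=T[:3,:3]@[q[0],-q[1],-q[2]];return T[:3,3]+d*(z-T[2,3])/d[2]
E
python3 - <<'E'
from h import *
for uv,z in [((254,198),.064),((253.5,138),.064),((252.5,40),.068),((122,58),.048),((126,114),.048)]: print(uv,ray("wrist",uv,z))
E
```

```text
(254, 198) [ 0.4237 -0.2238  0.064 ]
(253.5, 138) [ 0.4814 -0.2134  0.064 ]
(252.5, 40) [ 0.5623 -0.1989  0.068 ]
(122, 58) [ 0.5308 -0.0829  0.048 ]
(126, 114) [ 0.4814 -0.089   0.048 ]
```

Call:
{"method": "drive_tool", "body": {
  "deltas": [
    {"x": 0.002, "y": -0.0015, "z": 0.04, "ax": 0, "ay": 0, "az": 0},
    {"x": 0.002, "y": -0.0015, "z": 0.08, "ax": 0, "ay": 0, "az": 0},
    {"x": 0.002, "y": -0.0015, "z": 0.115, "ax": 0, "ay": 0, "az": 0},
    {"x": 0.002, "y": -0.0015, "z": 0.14, "ax": 0, "ay": 0, "az": 0},
    {"x": 0.002, "y": -0.0015, "z": 0.157, "ax": 0, "ay": 0, "az": 0},
    {"x": 0.002, "y": -0.0015, "z": 0.157, "ax": 0, "ay": 0, "az": 0},
    {"x": 0.002, "y": -0.0015, "z": 0.157, "ax": 0, "ay": 0, "az": 0}
  ]
}}

```text
time_s: 3.2
eef_pos: [0.4465, -0.22, 0.0458]
eef_rot: [[0.985, 0.171, 0.002], [0.171, -0.985, -0.001], [0.001, 0.002, -1.0]]
contact_force: [0.4, -0.1, 0.3]
finger_gap: 1.001
gripper_force: 0.0
```

Call:
{"method": "drive_tool", "body": {
  "deltas": [
    {"x": 0, "y": 0, "z": 0, "ax": 0, "ay": 0, "az": 0},
    {"x": 0, "y": 0, "z": 0, "ax": 0, "ay": 0, "az": 0},
    {"x": 0, "y": 0, "z": 0, "ax": 0, "ay": 0, "az": 0},
    {"x": 0, "y": 0, "z": 0, "ax": 0, "ay": 0, "az": 0},
    {"x": 0, "y": 0, "z": 0, "ax": 0, "ay": 0, "az": 0},
    {"x": 0, "y": 0, "z": 0, "ax": 0, "ay": 0, "az": 0},
    {"x": 0, "y": 0, "z": 0, "ax": 0, "ay": 0, "az": 0},
    {"x": 0, "y": 0, "z": 0, "ax": 0, "ay": 0, "az": 0}
  ],
  "grip": 1,
  "grip_force": 25
}}

```text
time_s: 4.2
eef_pos: [0.4459, -0.2193, 0.045]
eef_rot: [[0.985, 0.171, 0.0], [0.171, -0.985, -0.0], [0.0, 0.0, -1.0]]
contact_force: [-1.5, 0.8, 4.5]
finger_gap: 0.203
gripper_force: 25.1
```

```bash
python3 -c "
import numpy as np
for t in np.linspace(.09,1.8,20): print('{\"x\": %.4f, \"y\": 0, \"z\": %.4f, \"ax\": 0, \"ay\": 0, \"az\": 0}'%(.13*(1-np.cos(t)),-.13*np.sin(t)),end=', ')"
```

```text
{"x": 0.0005, "y": 0, "z": -0.0117, "ax": 0, "ay": 0, "az": 0}, {"x": 0.0021, "y": 0, "z": -0.0233, "ax": 0, "ay": 0, "az": 0}, {"x": 0.0047, "y": 0, "z": -0.0347, "ax": 0, "ay": 0, "az": 0}, {"x": 0.0083, "y": 0, "z": -0.0458, "ax": 0, "ay": 0, "az": 0}, {"x": 0.0129, "y": 0, "z": -0.0565, "ax": 0, "ay": 0, "az": 0}, {"x": 0.0185, "y": 0, "z": -0.0668, "ax": 0, "ay": 0, "az": 0}, {"x": 0.0250, "y": 0, "z": -0.0766, "ax": 0, "ay": 0, "az": 0}, {"x": 0.0323, "y": 0, "z": -0.0857, "ax": 0, "ay": 0, "az": 0}, {"x": 0.0404, "y": 0, "z": -0.0942, "ax": 0, "ay": 0, "az": 0}, {"x": 0.0492, "y": 0, "z": -0.1018, "ax": 0, "ay": 0, "az": 0}, {"x": 0.0587, "y": 0, "z": -0.1087, "ax": 0, "ay": 0, "az": 0}, {"x": 0.0687, "y": 0, "z": -0.1147, "ax": 0, "ay": 0, "az": 0}, {"x": 0.0793, "y": 0, "z": -0.1197, "ax": 0, "ay": 0, "az": 0}, {"x": 0.0902, "y": 0, "z": -0.1238, "ax": 0, "ay": 0, "az": 0}, {"x": 0.1015, "y": 0, "z": -0.1268, "ax": 0, "ay": 0, "az": 0}, {"x": 0.1130, "y": 0, "z": -0.1289, "ax": 0, "ay": 0, "az": 0}, {"x": 0.1247, "y": 0, "z": -0.1299, "ax": 0, "ay": 0, "az": 0}, {"x": 0.1364, "y": 0, "z": -0.1298, "ax": 0, "ay": 0, "az": 0}, {"x": 0.1480, "y": 0, "z": -0.1287, "ax": 0, "ay": 0, "az": 0}, {"x": 0.1595, "y": 0, "z": -0.1266, "ax": 0, "ay": 0, "az": 0},
```

Call:
{"method": "drive_tool", "body": {
  "deltas": [
    {"x": 0.0005, "y": 0, "z": -0.0117, "ax": 0, "ay": 0, "az": 0},
    {"x": 0.0021, "y": 0, "z": -0.0233, "ax": 0, "ay": 0, "az": 0},
    {"x": 0.0047, "y": 0, "z": -0.0347, "ax": 0, "ay": 0, "az": 0},
    {"x": 0.0083, "y": 0, "z": -0.0458, "ax": 0, "ay": 0, "az": 0},
    {"x": 0.0129, "y": 0, "z": -0.0565, "ax": 0, "ay": 0, "az": 0},
    {"x": 0.0185, "y": 0, "z": -0.0668, "ax": 0, "ay": 0, "az": 0},
    {"x": 0.025, "y": 0, "z": -0.0766, "ax": 0, "ay": 0, "az": 0},
    {"x": 0.0323, "y": 0, "z": -0.0857, "ax": 0, "ay": 0, "az": 0}
  ]
}}

```text
time_s: 5.2
eef_pos: [0.4778, -0.2134, 0.1308]
eef_rot: [[0.985, 0.171, -0.001], [0.171, -0.985, 0.0], [-0.001, -0.001, -1.0]]
contact_force: [0.5, -2.7, -5.3]
finger_gap: 0.195
gripper_force: 26.7
```

Call:
{"method": "drive_tool", "body": {
  "deltas": [
    {"x": 0.0081, "y": 0, "z": -0.0085, "ax": 0, "ay": 0, "az": 0},
    {"x": 0.0169, "y": 0, "z": -0.0161, "ax": 0, "ay": 0, "az": 0},
    {"x": 0.0264, "y": 0, "z": -0.023, "ax": 0, "ay": 0, "az": 0},
    {"x": 0.0364, "y": 0, "z": -0.029, "ax": 0, "ay": 0, "az": 0},
    {"x": 0.047, "y": 0, "z": -0.034, "ax": 0, "ay": 0, "az": 0},
    {"x": 0.0579, "y": 0, "z": -0.0381, "ax": 0, "ay": 0, "az": 0},
    {"x": 0.0692, "y": 0, "z": -0.0411, "ax": 0, "ay": 0, "az": 0},
    {"x": 0.0807, "y": 0, "z": -0.0432, "ax": 0, "ay": 0, "az": 0},
    {"x": 0.0924, "y": 0, "z": -0.0442, "ax": 0, "ay": 0, "az": 0},
    {"x": 0.1041, "y": 0, "z": -0.0441, "ax": 0, "ay": 0, "az": 0},
    {"x": 0.1157, "y": 0, "z": -0.043, "ax": 0, "ay": 0, "az": 0},
    {"x": 0.1272, "y": 0, "z": -0.041, "ax": 0, "ay": 0, "az": 0},
    {"x": 0.1272, "y": 0, "z": -0.041, "ax": 0, "ay": 0, "az": 0},
    {"x": 0.1272, "y": 0, "z": -0.041, "ax": 0, "ay": 0, "az": 0}
  ]
}}

```text
time_s: 6.95
eef_pos: [0.6037, -0.1907, 0.1713]
eef_rot: [[0.985, 0.171, 0.0], [0.171, -0.985, 0.002], [0.0, -0.002, -1.0]]
contact_force: [-2.9, 5.5, -2.0]
finger_gap: 0.199
gripper_force: 30.1
```

```bash
python3 - <<'E'
from h import *
a=capture("scene");b=capture("side")
f=lambda i,x,y:cv2.resize(i[y:y+130,x:x+170],(400,306))
cv2.imwrite("pics/e.png",np.hstack([f(a,140,80),f(b,210,80)]))
look("scene",["bar_grip"],5);look("side",["bar_grip"],5)
E
```

```text
scene bar_grip 0.8 [ 0.6614 -0.4335  0.0633] [143. 145.]
scene bar_grip 0.49 [ 0.5929 -0.1898  0.1923] [195. 130.]
scene bar_grip 0.44 [ 0.3997 -0.3784  0.0529] [220. 133.]
scene bar_grip 0.41 [ 0.6815 -0.2241  0.0501] [167. 177.]
side bar_grip 0.7 [ 0.2387 -0.2241  0.062 ] [357. 174.]
side bar_grip 0.64 [0.566  0.2607 0.0023] [230. 241.]
side bar_grip 0.53 [ 0.5943 -0.1899  0.1966] [272. 130.]
side bar_grip 0.51 [ 0.6629 -0.4292  0.0654] [276. 129.]
side bar_grip 0.45 [ 0.3974 -0.3779  0.0478] [328. 149.]
```

View pics/e.png

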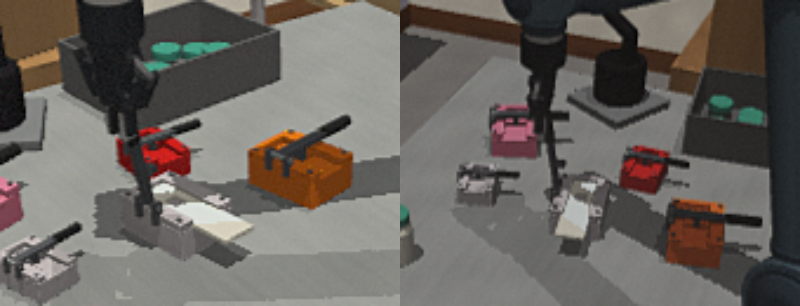

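The crops show the bar held past upright in the gripper, in the scene view near (140,170) and in the side view near (555,160). The plate is still home. Next I release the bar and go straight up.

Call:
{"method": "drive_tool", "body": {
  "deltas": [
    {"x": 0, "y": 0, "z": 0, "ax": 0, "ay": 0, "az": 0},
    {"x": 0, "y": 0, "z": 0, "ax": 0, "ay": 0, "az": 0},
    {"x": 0, "y": 0, "z": 0, "ax": 0, "ay": 0, "az": 0},
    {"x": 0, "y": 0, "z": 0, "ax": 0, "ay": 0, "az": 0},
    {"x": 0, "y": 0, "z": 0, "ax": 0, "ay": 0, "az": 0},
    {"x": 0, "y": 0, "z": -0.03, "ax": 0, "ay": 0, "az": 0},
    {"x": 0, "y": 0, "z": -0.06, "ax": 0, "ay": 0, "az": 0},
    {"x": 0, "y": 0, "z": -0.09, "ax": 0, "ay": 0, "az": 0},
    {"x": 0, "y": 0, "z": -0.09, "ax": 0, "ay": 0, "az": 0}
  ],
  "grip": 0
}}

```text
time_s: 8.28
eef_pos: [0.6044, -0.1927, 0.2648]
eef_rot: [[0.985, 0.171, 0.005], [0.171, -0.985, -0.003], [0.005, 0.004, -1.0]]
contact_force: [0.5, 0.0, 0.1]
finger_gap: 1.001
gripper_force: 0.0
```

Call:
{"method": "drive_tool", "body": {
  "deltas": [
    {"x": -0.012, "y": -0.014, "z": 0, "ax": 0, "ay": 0, "az": -0.17},
    {"x": -0.024, "y": -0.028, "z": 0, "ax": 0, "ay": 0, "az": -0.34},
    {"x": -0.036, "y": -0.042, "z": 0, "ax": 0, "ay": 0, "az": -0.51},
    {"x": -0.048, "y": -0.056, "z": 0, "ax": 0, "ay": 0, "az": -0.68},
    {"x": -0.06, "y": -0.07, "z": 0, "ax": 0, "ay": 0, "az": -0.85},
    {"x": -0.07, "y": -0.082, "z": 0, "ax": 0, "ay": 0, "az": -1.02},
    {"x": -0.076, "y": -0.092, "z": 0, "ax": 0, "ay": 0, "az": -1.19},
    {"x": -0.076, "y": -0.092, "z": 0, "ax": 0, "ay": 0, "az": -1.36},
    {"x": -0.076, "y": -0.092, "z": 0.03, "ax": 0, "ay": 0, "az": -1.5},
    {"x": -0.076, "y": -0.092, "z": 0.06, "ax": 0, "ay": 0, "az": -1.571},
    {"x": -0.076, "y": -0.092, "z": 0.08, "ax": 0, "ay": 0, "az": -1.571},
    {"x": -0.076, "y": -0.092, "z": 0.08, "ax": 0, "ay": 0, "az": -1.571},
    {"x": -0.076, "y": -0.092, "z": 0.08, "ax": 0, "ay": 0, "az": -1.571}
  ]
}}

```text
time_s: 9.9
eef_pos: [0.5125, -0.1143, 0.1817]
eef_rot: [[-0.171, 0.985, 0.0], [0.985, 0.171, -0.0], [-0.0, 0.0, -1.0]]
contact_force: [0.1, -0.2, 0.4]
finger_gap: 0.998
gripper_force: 0.0
```

```bash
python3 - <<'E'
from h import *
s=observe();print(s["eef_pos"],s["eef_rot"],s["qpos"],s["time_s"])
a=capture("wrist");b=capture("scene")
cv2.imwrite("pics/f.png",np.vstack([cv2.resize(a,(400,300)),cv2.resize(b[80:224,140:332],(400,300))]))
look("wrist",["plate_center","fixture"])
look("scene",["bar_grip"],5)
E
```

```text
[ 0.5125 -0.1143  0.1817] [[-0.1711  0.9853  0.0003]
 [ 0.9853  0.1711 -0.0001]
 [-0.0002  0.0003 -1.    ]] [-0.4356  0.003   1.918   0.      1.2202 -0.6076] 9.9
wrist plate_center 0.82 [ 0.5232 -0.1665  0.0461] [256. 230.]
wrist fixture 0.96 [ 0.5267 -0.2037  0.0004] [254. 243.]
wrist fixture 0.96 [ 0.4641 -0.3773 -0.0025] [186. 350.]
wrist fixture 0.92 [ 0.3172 -0.2084 -0.0002] [ 76. 219.]
wrist fixture 0.82 [ 0.7329 -0.2079  0.0011] [418. 273.]
scene bar_grip 0.8 [ 0.6652 -0.435   0.0664] [142. 145.]
scene bar_grip 0.76 [ 0.6115 -0.1884  0.1915] [190. 132.]
scene bar_grip 0.54 [ 0.2395 -0.2264  0.0651] [283. 133.]
scene bar_grip 0.45 [ 0.6764 -0.2236  0.0475] [169. 177.]
scene bar_grip 0.44 [ 0.3953 -0.3792  0.0545] [221. 132.]
```

View pics/f.png

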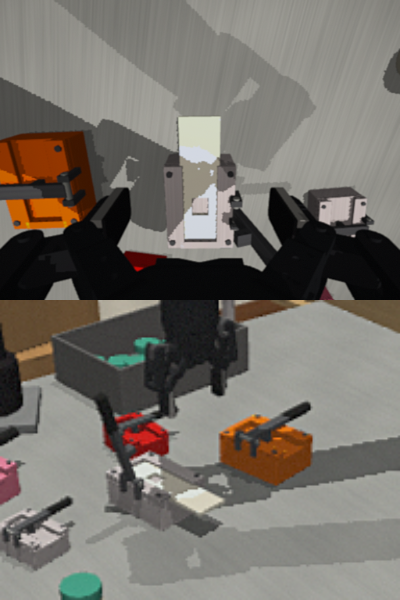

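The wrist half shows the plate end centred at (199,117), in line with the gripper. The scene half shows the bar leaning open by itself, its top at (100,400), with the plate still home. Next I descend over the free end and grip it.

Call:
{"method": "drive_tool", "body": {
  "deltas": [
    {"x": 0.001, "y": 0, "z": 0.04, "ax": 0, "ay": 0, "az": 0},
    {"x": 0.001, "y": 0, "z": 0.08, "ax": 0, "ay": 0, "az": 0},
    {"x": 0.001, "y": 0, "z": 0.11, "ax": 0, "ay": 0, "az": 0},
    {"x": 0.001, "y": 0, "z": 0.135, "ax": 0, "ay": 0, "az": 0},
    {"x": 0.001, "y": 0, "z": 0.153, "ax": 0, "ay": 0, "az": 0},
    {"x": 0.001, "y": 0, "z": 0.153, "ax": 0, "ay": 0, "az": 0},
    {"x": 0.001, "y": 0, "z": 0.153, "ax": 0, "ay": 0, "az": 0}
  ]
}}

```text
time_s: 11.02
eef_pos: [0.5131, -0.1137, 0.0295]
eef_rot: [[-0.171, 0.985, 0.002], [0.985, 0.171, -0.001], [-0.001, 0.002, -1.0]]
contact_force: [0.7, 0.7, 0.0]
finger_gap: 1.0
gripper_force: 0.0
```

Call:
{"method": "drive_tool", "body": {
  "deltas": [
    {"x": 0, "y": 0, "z": 0, "ax": 0, "ay": 0, "az": 0},
    {"x": 0, "y": 0, "z": 0, "ax": 0, "ay": 0, "az": 0},
    {"x": 0, "y": 0, "z": 0, "ax": 0, "ay": 0, "az": 0},
    {"x": 0, "y": 0, "z": 0, "ax": 0, "ay": 0, "az": 0},
    {"x": 0, "y": 0, "z": 0, "ax": 0, "ay": 0, "az": 0},
    {"x": 0, "y": 0, "z": 0, "ax": 0, "ay": 0, "az": 0}
  ],
  "grip": 1,
  "grip_force": 50
}}

```text
time_s: 11.78
eef_pos: [0.5127, -0.1135, 0.0291]
eef_rot: [[-0.171, 0.985, 0.001], [0.985, 0.171, -0.0], [-0.001, 0.001, -1.0]]
contact_force: [-1.0, 0.9, 6.1]
finger_gap: 0.571
gripper_force: 51.3
```

Call:
{"method": "drive_tool", "body": {
  "deltas": [
    {"x": 0.008, "y": 0, "z": 0, "ax": 0, "ay": 0, "az": 0},
    {"x": 0.02, "y": 0, "z": 0, "ax": 0, "ay": 0, "az": 0},
    {"x": 0.032, "y": 0, "z": 0, "ax": 0, "ay": 0, "az": 0},
    {"x": 0.044, "y": 0, "z": 0, "ax": 0, "ay": 0, "az": 0},
    {"x": 0.056, "y": 0, "z": 0, "ax": 0, "ay": 0, "az": 0}
  ]
}}

```text
time_s: 12.4
eef_pos: [0.502, -0.0569, 0.0282]
eef_rot: [[-0.172, 0.985, -0.001], [0.985, 0.172, 0.0], [0.001, -0.001, -1.0]]
contact_force: [0.3, -1.4, 1.1]
finger_gap: 0.57
gripper_force: 51.2
```

Call:
{"method": "drive_tool", "body": {
  "deltas": [
    {"x": 0.014, "y": 0, "z": 0, "ax": 0, "ay": 0, "az": 0},
    {"x": 0.028, "y": 0, "z": 0, "ax": 0, "ay": 0, "az": 0},
    {"x": 0.042, "y": 0, "z": 0, "ax": 0, "ay": 0, "az": 0},
    {"x": 0.056, "y": 0, "z": 0, "ax": 0, "ay": 0, "az": 0},
    {"x": 0.07, "y": 0, "z": 0, "ax": 0, "ay": 0, "az": 0},
    {"x": 0.08, "y": 0, "z": 0, "ax": 0, "ay": 0, "az": 0},
    {"x": 0.08, "y": 0, "z": 0, "ax": 0, "ay": 0, "az": 0},
    {"x": 0.08, "y": 0, "z": -0.03, "ax": 0, "ay": 0, "az": 0},
    {"x": 0.08, "y": 0, "z": -0.07, "ax": 0, "ay": 0, "az": 0},
    {"x": 0.08, "y": 0, "z": -0.11, "ax": 0, "ay": 0, "az": 0},
    {"x": 0.08, "y": 0, "z": -0.15, "ax": 0, "ay": 0, "az": 0},
    {"x": 0.08, "y": 0, "z": -0.15, "ax": 0, "ay": 0, "az": 0}
  ]
}}

```text
time_s: 13.9
eef_pos: [0.4914, 0.02, 0.1823]
eef_rot: [[-0.171, 0.985, 0.008], [0.985, 0.171, -0.002], [-0.003, 0.007, -1.0]]
contact_force: [0.2, 0.2, -0.7]
finger_gap: 0.567
gripper_force: 52.1
```

```bash
python3 - <<'E'
from h import *
s=observe();print(s["eef_pos"],s["eef_rot"],s["qpos"],s["time_s"])
im={}
for c in ("scene","wrist","side"):
    im[c]=capture(c)
    look(c,["stand","plate_center"],2); 
    for z in (0.006,):
        m=masks_of("stand",c)
        if m:
            px=np.argwhere(m[0]["pixels"])[:,::-1]
            P=np.array([ray(c,p,z)[:2] for p in px]).astype(np.float32)
            print(c,m[0]["p"],len(px),cv2.minAreaRect(P))
cv2.imwrite("pics/g.png",np.vstack([cv2.resize(im["wrist"],(400,300)),cv2.resize(im["scene"][200:320,240:400],(400,300))]))
E
```

```text
[0.4914 0.02   0.1823] [[-0.1707  0.9853  0.0078]
 [ 0.9853  0.1707 -0.0016]
 [-0.0029  0.0074 -1.    ]] [-0.1904 -0.0855  2.0025 -0.0001  1.2167 -0.3619] 13.9
scene stand 0.96 [0.568  0.2592 0.0016] [302. 262.]
scene plate_center 0.97 [ 0.5034 -0.0351  0.1952] [252. 140.]
scene 0.71 1922 ((0.5717902779579163, 0.259325236082077), (0.15228115022182465, 0.1127573549747467), 72.1307144165039)
wrist 0.89 1858 ((0.5726128816604614, 0.1842258870601654), (0.08025189489126205, 0.03177893906831741), 9.823966026306152)
side stand 0.84 [0.5668 0.2567 0.0006] [230. 241.]
side plate_center 0.49 [ 0.4977 -0.0311  0.1903] [281. 157.]
side 0.76 1068 ((0.5727978348731995, 0.261622816324234), (0.1539095789194107, 0.11954565346240997), 72.19322967529297)
```

View pics/g.png

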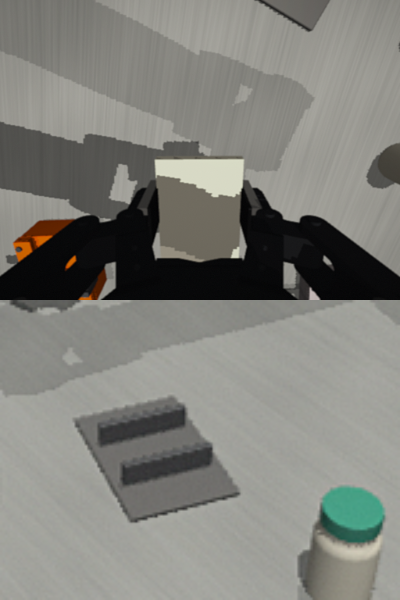

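The wrist half shows the plate held, its end from (155,158) to (243,158). The scene half shows the stand with its long axis at about 72° in world and the nearest bottle well clear at (345,540). Next I carry the plate over the stand.

Call:
{"method": "drive_tool", "body": {
  "deltas": [
    {"x": 0.02, "y": 0.01, "z": 0, "ax": 0, "ay": 0, "az": 0.04},
    {"x": 0.05, "y": 0.026, "z": 0, "ax": 0, "ay": 0, "az": 0.09},
    {"x": 0.085, "y": 0.045, "z": 0, "ax": 0, "ay": 0, "az": 0.15},
    {"x": 0.12, "y": 0.063, "z": 0, "ax": 0, "ay": 0, "az": 0.22},
    {"x": 0.155, "y": 0.081, "z": 0, "ax": 0, "ay": 0, "az": 0.29},
    {"x": 0.19, "y": 0.1, "z": 0, "ax": 0, "ay": 0, "az": 0.36},
    {"x": 0.22, "y": 0.115, "z": 0, "ax": 0, "ay": 0, "az": 0.42},
    {"x": 0.245, "y": 0.128, "z": 0.02, "ax": 0, "ay": 0, "az": 0.46},
    {"x": 0.262, "y": 0.137, "z": 0.05, "ax": 0, "ay": 0, "az": 0.483},
    {"x": 0.2715, "y": 0.142, "z": 0.08, "ax": 0, "ay": 0, "az": 0.483},
    {"x": 0.2715, "y": 0.142, "z": 0.1, "ax": 0, "ay": 0, "az": 0.483},
    {"x": 0.2715, "y": 0.142, "z": 0.1, "ax": 0, "ay": 0, "az": 0.483},
    {"x": 0.2715, "y": 0.142, "z": 0.1, "ax": 0, "ay": 0, "az": 0.483}
  ]
}}

```text
time_s: 16.12
eef_pos: [0.5832, 0.3123, 0.0798]
eef_rot: [[0.307, 0.952, 0.002], [0.952, -0.307, 0.001], [0.001, 0.002, -1.0]]
contact_force: [0.1, 0.3, -0.6]
finger_gap: 0.566
gripper_force: 52.1
```

```bash
python3 - <<'E'
from h import *
s=observe();print(s["eef_pos"],s["eef_rot"],s["qpos"],s["time_s"],s["contact_force"])
im={}
for c in ("scene","side"):
    im[c]=capture(c)
    look(c,["stand","plate_center"],2)
cv2.imwrite("pics/k.png",np.vstack([cv2.resize(im["side"][180:300,160:320],(400,300)),cv2.resize(im["scene"][180:300,230:390],(400,300))]))
E
```

```text
[0.5832 0.3123 0.0798] [[ 0.3066  0.9519  0.0019]
 [ 0.9519 -0.3066  0.0006]
 [ 0.0011  0.0017 -1.    ]] [ 0.3206  0.4345  1.6139 -0.0001  1.0912  0.6322] 16.125 [ 0.1091  0.2812 -0.6223]
scene stand 0.94 [0.568  0.2573 0.0024] [302. 261.]
scene plate_center 0.9 [0.568  0.2569 0.0921] [303. 232.]
side stand 0.71 [0.5652 0.2589 0.0022] [230. 241.]
side plate_center 0.8 [0.5656 0.2659 0.0961] [228. 222.]
```

View pics/k.png

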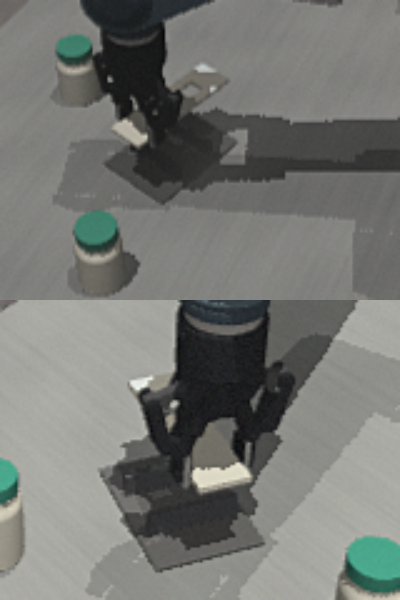

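Both halves show the plate above the stand and aligned with it, side view at (170,105) and scene view at (190,440). No bottle is near. Next I lower it.

Call:
{"method": "drive_tool", "body": {
  "deltas": [
    {"x": 0, "y": 0, "z": 0.015, "ax": 0, "ay": 0, "az": 0},
    {"x": 0, "y": 0, "z": 0.03, "ax": 0, "ay": 0, "az": 0},
    {"x": 0, "y": 0, "z": 0.042, "ax": 0, "ay": 0, "az": 0},
    {"x": 0, "y": 0, "z": 0.05, "ax": 0, "ay": 0, "az": 0},
    {"x": 0, "y": 0, "z": 0.055, "ax": 0, "ay": 0, "az": 0},
    {"x": 0, "y": 0, "z": 0.058, "ax": 0, "ay": 0, "az": 0},
    {"x": 0, "y": 0, "z": 0.058, "ax": 0, "ay": 0, "az": 0}
  ]
}}

```text
time_s: 17.3
eef_pos: [0.5825, 0.3125, 0.0206]
eef_rot: [[0.306, 0.952, 0.0], [0.952, -0.306, 0.0], [0.0, 0.0, -1.0]]
contact_force: [-0.4, -0.6, -1.1]
finger_gap: 0.566
gripper_force: 52.1
```

Call:
{"method": "drive_tool", "body": {
  "deltas": [
    {"x": 0, "y": 0, "z": 0.001, "ax": 0, "ay": 0, "az": 0},
    {"x": 0, "y": 0, "z": 0.002, "ax": 0, "ay": 0, "az": 0},
    {"x": 0, "y": 0, "z": 0.003, "ax": 0, "ay": 0, "az": 0},
    {"x": 0, "y": 0, "z": 0.003, "ax": 0, "ay": 0, "az": 0}
  ]
}}

```text
time_s: 17.8
eef_pos: [0.5825, 0.3126, 0.0178]
eef_rot: [[0.306, 0.952, 0.0], [0.952, -0.306, 0.0], [0.0, 0.0, -1.0]]
contact_force: [-0.1, -0.4, 1.2]
finger_gap: 0.567
gripper_force: 52.2
```

Call:
{"method": "drive_tool", "body": {
  "deltas": [
    {"x": 0, "y": 0, "z": 0.001, "ax": 0, "ay": 0, "az": 0},
    {"x": 0, "y": 0, "z": 0.0015, "ax": 0, "ay": 0, "az": 0},
    {"x": 0, "y": 0, "z": 0.0015, "ax": 0, "ay": 0, "az": 0}
  ]
}}

```text
time_s: 18.18
eef_pos: [0.5826, 0.3127, 0.0173]
eef_rot: [[0.306, 0.952, -0.0], [0.952, -0.306, -0.0], [-0.0, -0.0, -1.0]]
contact_force: [-4.0, -0.8, 6.8]
finger_gap: 0.57
gripper_force: 52.9
```

Contact at 6.8 N. I release and retreat upward.

Call:
{"method": "drive_tool", "body": {
  "deltas": [
    {"x": 0, "y": 0, "z": 0, "ax": 0, "ay": 0, "az": 0},
    {"x": 0, "y": 0, "z": 0, "ax": 0, "ay": 0, "az": 0},
    {"x": 0, "y": 0, "z": 0, "ax": 0, "ay": 0, "az": 0},
    {"x": 0, "y": 0, "z": 0, "ax": 0, "ay": 0, "az": 0},
    {"x": 0, "y": 0, "z": 0, "ax": 0, "ay": 0, "az": 0},
    {"x": 0, "y": 0, "z": -0.02, "ax": 0, "ay": 0, "az": 0},
    {"x": 0, "y": 0, "z": -0.05, "ax": 0, "ay": 0, "az": 0},
    {"x": 0, "y": 0, "z": -0.09, "ax": 0, "ay": 0, "az": 0},
    {"x": 0, "y": 0, "z": -0.13, "ax": 0, "ay": 0, "az": 0},
    {"x": 0, "y": 0, "z": -0.17, "ax": 0, "ay": 0, "az": 0},
    {"x": 0, "y": 0, "z": -0.17, "ax": 0, "ay": 0, "az": 0},
    {"x": 0, "y": 0, "z": -0.17, "ax": 0, "ay": 0, "az": 0}
  ],
  "grip": 0
}}

```text
time_s: 19.68
eef_pos: [0.5822, 0.3124, 0.1865]
eef_rot: [[0.306, 0.952, 0.0], [0.952, -0.306, 0.0], [0.0, 0.0, -1.0]]
contact_force: [0.2, -0.3, -0.3]
finger_gap: 1.002
gripper_force: 0.0
```

```bash
python3 - <<'E'
from h import *
im={}
for c in ("scene","side"):
    im[c]=capture(c)
    look(c,["stand","plate_center","bottle1"],3)
cv2.imwrite("pics/m.png",np.vstack([cv2.resize(im["side"][100:300,160:330],(350,300)),cv2.resize(im["scene"][110:310,150:390],(350,300))]))
E
```

```text
scene stand 0.72 [0.5698 0.2623 0.0004] [303. 263.]
scene stand 0.41 [0.774  0.0291 0.0017] [182. 246.]
scene plate_center 0.67 [0.5712 0.258  0.0324] [302. 253.]
scene plate_center 0.26 [ 0.749   0.2028 -0.0043] [227. 282.]
scene bottle1 0.98 [0.7477 0.2038 0.0002] [228. 281.]
scene bottle1 0.61 [0.7769 0.0289 0.0036] [181. 245.]
side stand 0.63 [0.5682 0.2572 0.0006] [230. 241.]
side plate_center 0.7 [0.5674 0.2621 0.0352] [229. 235.]
side bottle1 0.88 [ 0.5526  0.4751 -0.0006] [202. 290.]
side bottle1 0.61 [0.7464 0.2044 0.0005] [193. 218.]
```

View pics/m.png

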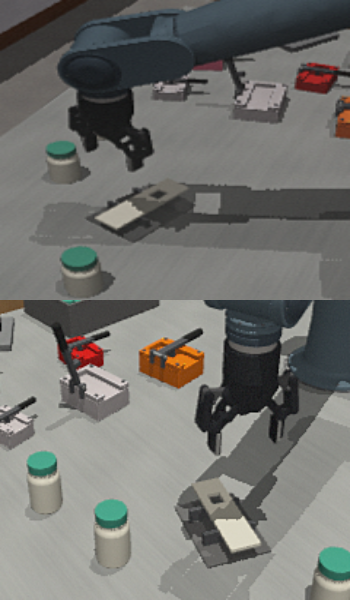

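The plate lies flat across both ribs and is released: side view (140,208), scene view (225,515). The bar is open at (65,360) and the bottles stand where they were.

```bash
python3 -c "
from workcell import *
print(job_done())"
```

```text
the job is handed in; nothing more can be done
None
```

The job is handed in: the clamp bar leans open by itself, the plate lies flat and released across both ribs, centred to within about 5 mm by the cameras, and the bottles look undisturbed; no verdict was returned.

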